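Index and lock the banding wheel

ROBOT

A 6-joint arm with a two-finger parallel gripper is mounted at the origin on the work surface. World frame = base frame: x ahead of the robot, y to its left, z up, the work surface at z = 0. Lengths are in m, angles in rad, forces in N, time in s.
With the tool pointing down it reaches from about 0.35 to 0.975 m from the base axis. Payload 4.9 kg.
Tool frame: the origin (TCP) lies at the very end of the fingers, on their centre line; the grasp point (between the pads) lies 19 mm behind it; z points along the fingers, y is the line along which they close (so a half turn about z gives the same grasp; the last joint's range is limited). The gripper opens to 85 mm and grips with 20 to 120 N. Pads are 22 mm wide; open, the fingers measure 114 mm over their backs; the gripper's body (76 mm by 85 mm) begins 54 mm behind the grasp point. The pads swing forward as they close: fully open they stand 13 mm farther back than shut.
Start: joints at [1.216, 0.053, 1.613, -0, 1.476, -0.119], TCP at [0.146, 0.608, 0.211] pointing down, gripper open.
Joint ranges: [-3.01, 3.01], [-1.01, 2.22], [0.06, 2.58], [-1.02, 4.17], [0.09, 2.62], [-3.14, 3.14]. Speed limits (rad/s): [2.57, 2.57, 3.14, 3.14, 3.14, 3.14].

INTERFACE

Orientations are given as a rotation vector (axis times angle).
In Python, from station import ctrl, imaging gives the robot as it stands.
- The arm moves only by the tool play_rows, never from a script. Its argument "series" is a list of rows, each a list of 3 entries, a list of its own where there are three numbers: the opening, from 0 (shut) to 1 (fully open), then the shift along the tool's x, y, z each as a share of 0.05 m, from -1 to 1, then the turn, a rotation vector about the tool's x, y, z each as a share of 8 degrees, from -1 to 1. In form: [[grip, [dx, dy, dz], [ax, ay, az]], ...]. A call has 1 to 8 rows; each row shifts and turns the commanded pose from where the row before left it, along the tool's axes as they then stand; what a row does not reach is not made up. A row lasts 1/8 s, in which the tool goes at most 62.5 mm and 10.7 degrees, less where a joint would pass 70% of its speed; a pose out of reach is approached as far as the arm can. A call with a number of a shift or a turn outside -1 to 1 is refused whole. A call with a gripper value outside its range is refused whole. The fingers move at their own pace and stop on an object; "force" is the grip in N (left out, the last holds). Time passes only in rows, so rows that do not move let the fingers close. It gives the time, the measured TCP pose, the force, the opening and the grip force at its end, in the units of the state.
- ctrl.get_obs(): the state, without advancing time (a new reading comes with each control period).
- imaging.get_image(name): name is "scene" or "side" or "wrist"; returns a dict with "color" (420x560x3 uint8, blue, green, red), "fx", "fy", "cx", "cy" (pixels), "extrinsics" (4x4, takes a point from world to camera coordinates); the wrist camera has in their place "hand_eye" (4x4, takes a point from camera to tool coordinates, whose origin is the TCP and whose axes are the flange's). Camera axes: x right, y down, z forward; pixel columns grow to the right and rows downward; lengths in m; the calibration is good to about 2 mm. The wrist camera is an equidistant fisheye: a pixel r from the principal point sees the ray r / f radians off the axis. A picture is of the moment at which its call begins: read the wrist's pose just before it. There is no depth.
- ctrl.finish_job(): hands the job in; it is judged then, once.
The state is a dict: "t": time; "q": joint angles; "dq": joint speeds; "effort": joint torques, N m; "tool_pos": TCP position; "tool_rot": TCP orientation; "contact_force": force on the tool from outside, world axes, zero at the start; "wrist_torque": the same for the moment, N m; "opening": finger opening in m; "grip_force": force on a finger pad.
Only numpy, scipy, OpenCV 4.12 (cv2) and the standard library are available. Lean on these libraries where they do the work, as an engineer would, in place of code of your own. Each camera call takes 0.05 s, during which the arm holds its last target. There are 200 camera calls.

TASK

Turn the banding wheel so that its white peg is in line with the blue mark on the stand, ready for the next painted panel, and leave it locked there by its red push-push lock button and let go. It is hard to see whether the wheel is locked now or not, so find out by touch and unlock it first if need be. Keep the bowl standing in the middle of the wheel and leave the jar, the bottle and the cup where they are.

Things in the scene. Friction and masses are not known exactly. Their poses are not given: they have to be found in the camera images.
- wheel (a joint): hinge of the orange banding wheel (disc 210 mm across, 12 mm thick, top 42 mm above the table), vertical axis through point wheel_hub; rad, grows anticlockwise from above, 0 with the peg on the stand's -x side, range 2.6 either way. Unlocked it turns at about 1 N at the peg and stays put; locked, a catch holds it fast, shifting it up to 2.5 degrees as it drops into the nearest of 72 notches
- wheel_hub (a point): centre of the wheel's top face, 42 mm above the table; turns with the wheel: its x axis points from the axis to the white peg, z up
- wheel_peg (a point): middle of the upright white round peg on the wheel, 14 mm across, standing 45 mm above the wheel's top (this point is 22.5 mm above the wheel's top), 88 mm from the wheel's axis; pinch it from above and carry it round in an arc
- mark_blue: the blue mark: a fixed round stud 14 mm across and 36 mm tall, on the stand's rim outside the wheel, about 130 mm from the wheel's axis; origin at its foot, 12 mm above the table. The peg must end on the straight line from the wheel's axis to this mark
- mark_yellow: the yellow mark, a stud of the same size on the other side; not wanted this time. Blue and yellow may be on either side
- lock_place (a point): a fixed point on the stand's lock housing (a grey block beside the wheel, 64 mm square, 36 mm high): centre of the top face of the red lock button when it is up, 60 mm above the table, 170 mm from the wheel's axis. The button is a red disc 40 mm across, pressed straight down
- lock (a joint): how far the red lock button is down, m: 0 = up, wheel free; 0.005 = latched 5 mm down, wheel locked; 0.010 = end of its travel. Each full press to the end of its travel, held for 0.3 s and let go, changes it from one to the other. It gives at about 2.5 N and takes 4 to 8 N at the end of its travel; a light touch of 1 to 2 N changes nothing
- bowl_mid (a point): centre, half-way up, of a small white bowl painted with blue patches, loose in the middle of the wheel, 74 mm across, 48 mm high, z up
- glaze_jar_mid (a point): centre of a green glass jar with a brass lid, 54 mm across, 62 mm high; a bystander, leave it
- paint_bottle_mid (a point): centre of a blue paint bottle with a black cap, 36 mm across, 85 mm high; a bystander, leave it
- rinse_cup_mid (a point): centre of a white rinse cup, 70 mm across, 80 mm high; a bystander, leave it
Not all that is in view belongs to the job. Leave any orange look-alike of the part that bears bowl_mid alone.

How it is judged:
On the way, in this order (a step that is already met when the one before it is completed fails the run):
1. the wheel, unlocked, has been brought round so that the peg is in line with the blue mark (y of mark_blue in the frame of wheel_hub between -0.016 and 0.016 m and x of mark_blue in the frame of wheel_hub above 0.05 m and value of joint lock below 0.002 m), for 0.1 s.
2. the lock button is latched down with the peg in line with the blue mark (y of mark_blue in the frame of wheel_hub between -0.016 and 0.016 m and x of mark_blue in the frame of wheel_hub above 0.05 m and value of joint lock between 0.0035 and 0.0065 m), for 0.3 s.
At the end, for the whole second after the job is handed in: The peg is in line with the blue mark (the mark within 16 mm to either side of the line from the wheel's axis through the peg), the lock button is latched about 5 mm down (3.5 to 6.5 mm), the wheel is still, and the bowl stands upright within 20 mm of the wheel's centre (all of step 2 and velocity of joint wheel between -0.1 and 0.1 rad/s and horizontal distance between bowl_mid and wheel_hub below 0.02 m and angle between bowl_mid's own z axis and vertical below 0.1 rad); the robot touches nothing.
It fails at once if the bowl is tipped (angle between bowl_mid's own z axis and vertical above 0.4 rad).
It fails at once if the jar, the bottle or the cup is moved by more than 20 mm (distance of any of glaze_jar_mid, paint_bottle_mid, rinse_cup_mid from where it was at the start of the episode above 0.02 m).
It also fails if it takes over 64 s, if anything falls off the work surface, if the arm or the gripper's body presses on something with over 40 N, if the wrist force passes 120 N, or if a joint passes its speed limit or range.

## Working session

There is one attempt and no reset: what is moved stays moved. The work goes in short steps, Python scripts to look and compute and a tool call to move; the robot and the scene stay as the last step left them, time stands still between calls to the robot, and variables do not carry over. Pictures are saved under pics/ and viewed, at most 10 in all, crops included, and the job is handed in when it is done.

Besides the shell and the picture viewer there is one more tool, called after "Request:" as name([rows], argument=value, ...), one row to a line, values as JSON. play_rows: Moves the arm, as the interface text tells. Shift numbers are shares of 0.05 m and turn numbers shares of 8 degrees, none past 1 either way. Its arguments: {"type":"object","properties":{"series":{"type":"array"},"force":{"type":"number"}},"required":["series"]}

```bash
ls; mkdir -p pics; python3 - <<'E'
from station import ctrl, imaging
import cv2,pickle
o=ctrl.get_obs();print(o)
d={}
for n in("scene","side","wrist"):
    d[n]=imaging.get_image(n);cv2.imwrite(f"pics/{n}0.png",d[n]["color"])
    print(n,{k:v for k,v in d[n].items() if k!="color"})
d["obs"]=o
pickle.dump(d,open("d0.pkl","wb"))
E
```

```text
pics
{'t': 0.0, 'q': array([ 1.21600304e+00,  5.33406028e-02,  1.61427396e+00, -3.73858915e-05,
        1.47598898e+00, -1.18993601e-01]), 'dq': array([-0.00148723,  0.00022168, -0.00012945,  0.00258895,  0.0016747 ,
        0.00160249]), 'effort': array([-1.38356147e-03, -3.93674541e+01, -3.70179033e+01, -2.47154003e-04,
        7.18211144e-03, -7.68696850e-06]), 'tool_pos': array([0.14579115, 0.6070869 , 0.2099851 ]), 'tool_rot': array([-3.69478765e-01, -3.11934971e+00,  3.08378259e-03]), 'contact_force': array([ 0.33056076,  0.44660963, -0.55804159]), 'wrist_torque': array([-0.0325433 ,  0.02850916,  0.00151123]), 'grip_force': 0.0, 'opening': 0.08568829466247373}
scene {'fx': 496.8521127532694, 'fy': 496.8521127532694, 'cx': 278.1092865714163, 'cy': 209.68274576618114, 'extrinsics': array([[-0.77883459,  0.62715494, -0.00966247,  0.40574984],
       [ 0.41971538,  0.50965358, -0.75106073, -0.16612929],
       [-0.46610693, -0.58900756, -0.66016242,  1.40304223],
       [ 0.        ,  0.        ,  0.        ,  1.        ]])}
side {'fx': 510.87408007456867, 'fy': 510.87408007456867, 'cx': 274.50773929950265, 'cy': 205.89917642924695, 'extrinsics': array([[ 0.76747323, -0.64080851,  0.01868913, -0.40906547],
       [-0.47484312, -0.58780515, -0.65498788,  0.3550554 ],
       [ 0.43070738,  0.49381126, -0.75540823,  0.93271143],
       [ 0.        ,  0.        ,  0.        ,  1.        ]])}
wrist {'fx': 325.19226210127806, 'fy': 325.19226210127806, 'cx': 275.95934143941463, 'cy': 211.1602911268077, 'hand_eye': array([[-6.34917126e-04, -9.51971368e-01, -3.06186401e-01,
         7.78228889e-02],
       [ 9.99999745e-01, -5.03937942e-04, -5.06823529e-04,
         4.62818040e-04],
       [ 3.28182543e-04, -3.06186644e-01,  9.51971444e-01,
        -1.61414406e-01],
       [ 0.00000000e+00,  0.00000000e+00,  0.00000000e+00,
         1.00000000e+00]])}
```

View pics/scene0.png

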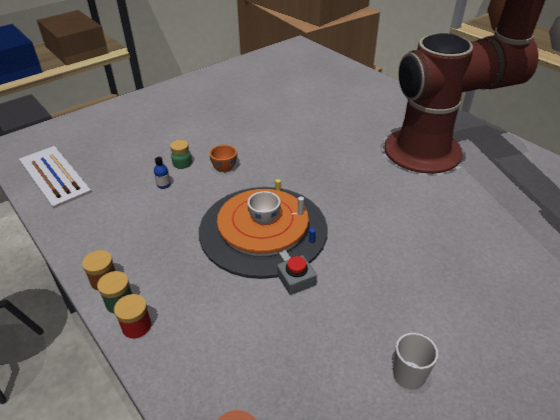

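View pics/side0.png

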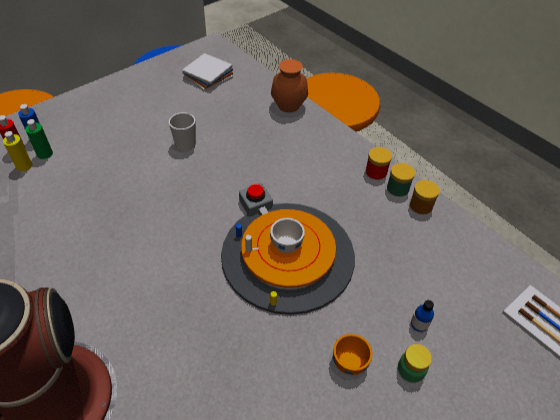

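Scene view: orange wheel disc centred about (263,218), white bowl (264,208), white peg (301,205), blue stud (312,235), yellow stud (278,185) and red button (297,265). The side view shows the same at wheel (288,247), peg (249,243), blue (238,230), yellow (273,298) and button (256,192).

Look-alikes:
- Orange: bowl at scene (223,158) and stool tops at side (345,100).
- Blue: paint bottle at scene (161,173).
- Red: paint pot at scene (133,318).

My choice is the disc with the white bowl, peg and studs. Next I'll measure and take one close crop.

```bash
cat > h.py <<'E'
import numpy as np, cv2, pickle
from scipy.spatial.transform import Rotation as R
def ray(c,u,v):
    E=c["extrinsics"];r=E[:3,:3].T@np.array([(u-c["cx"])/c["fx"],(v-c["cy"])/c["fy"],1]);return -E[:3,:3].T@E[:3,3],r
def onz(c,uv,z):
    o,r=ray(c,*uv);return (o+r*(z-o[2])/r[2])[:2]
def mask(img,h0,h1,s=110,v=60):
    q=cv2.cvtColor(img,cv2.COLOR_BGR2HSV);h=q[...,0]
    m=((h>=h0)&(h<=h1)) if h0<=h1 else ((h>=h0)|(h<=h1))
    return (m&(q[...,1]>=s)&(q[...,2]>=v)).astype(np.uint8)
def blob(img,near,rad,*hs):
    m=mask(img,*hs);z=np.zeros_like(m);cv2.circle(z,near,rad,1,-1);m&=z
    n,l,st,ce=cv2.connectedComponentsWithStats(m);i=1+np.argmax(st[1:,4]);return ce[i],st[i],l==i
E
python3 - <<'E'
from h import *
d=pickle.load(open("d0.pkl","rb"))
for n,near in(("scene",dict(w=(263,222),b=(312,235),y=(278,185),r=(297,265),p=(301,205))),("side",dict(w=(288,247),b=(238,230),y=(273,298),r=(256,192),p=(249,243)))):
    c=d[n];im=c["color"]
    m=mask(im,5,18,180,80);z=np.zeros_like(m);cv2.circle(z,near["w"],62,1,-1);cn=max(cv2.findContours(m&z,0,2)[0],key=cv2.contourArea)
    hull=cv2.convexHull(cn)[:,0]
    P=np.array([onz(c,p,.042) for p in hull],dtype=np.float32)
    (ce,r)=cv2.minEnclosingCircle(P);print(n,"wheel",ce,r, "ellipse",onz(c,cv2.fitEllipse(cn)[0],.042))
    for k,h,zz in(("b",(105,130,120,40),.032),("y",(22,34,120,60),.032),("r",(172,6,150,60),.058)):
        ct,st,_=blob(im,near[k],16,*h);print(k,ct.round(1),st,onz(c,ct,zz))
    print("peg",onz(c,near["p"],.0645))
s=d["scene"]["color"][150:310,180:350];t=d["side"]["color"][170:330,205:375]
cv2.imwrite("pics/crop0.png",cv2.resize(np.hstack([s,t[:, :170]]),None,fx=2.3,fy=2.3,interpolation=2))
E
```

```text
scene wheel (0.5467838048934937, -0.022396493703126907) 0.10682112723588943 ellipse [ 0.55575039 -0.01724756]
b [311.6 234.9] [309 228   7  15  88] [0.48929186 0.08021845]
y [277.6 184.4] [276 179   5  11  41] [ 0.43447322 -0.1090149 ]
r [296.2 264.2] [287 256  19  17 257] [0.58865526 0.14339377]
peg [0.46613474 0.01617605]
side wheel (0.5444092154502869, -0.030320966616272926) 0.10652107000350952 ellipse [ 0.54089543 -0.03576488]
b [238.5 229.7] [236 223   6  15  80] [0.4918381  0.07925528]
y [273.  297.8] [270 291   7  15  94] [ 0.43937274 -0.10645835]
r [255.3 190.7] [247 184  17  14 183] [0.58156687 0.1306493 ]
peg [0.47272141 0.01500286]
```

View pics/crop0.png

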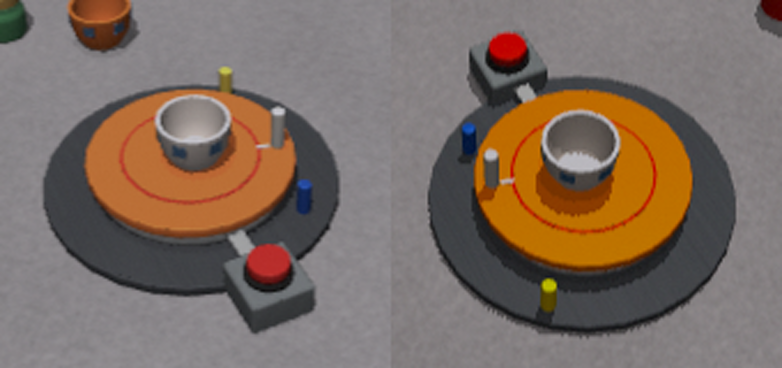

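Crop: the wheel with its bowl, peg and both studs is confirmed, the peg sits between blue and yellow, and the red button stands on the grey block.

Estimates:
- Hub: (0.546,-0.027).
- Peg angle: about 151°.
- Blue angle: about 117°, so roughly -34° to turn.
- Button: (0.585,0.137).

Next I move over the button with the fingers shut.

```bash
cat >> h.py <<'E'
def shift(target,yaw_y=None,pose=None):
    "needed shift in tool axes, units of 0.05 m; and turn about z in units of 8 deg to bring tool y to yaw_y deg"
    from station import ctrl
    o=ctrl.get_obs();M=R.from_rotvec(o["tool_rot"]).as_matrix()
    s=M.T@(np.array(target)-o["tool_pos"])/.05
    y=np.degrees(np.arctan2(M[1,1],M[0,1]))
    print("pos",o["tool_pos"].round(4),"y dir",y.round(2),"z",M[:,2].round(4),"t",o["t"],"F",o["contact_force"].round(2)); print("shift",s.round(3), "" if yaw_y is None else "turn z %.3f"%(-(((yaw_y-y+90)%180)-90)/8))
E
python3 - <<'E'
from h import *
shift((.585,.137,.17),61)
d=pickle.load(open("d0.pkl","rb"))
for p in((413,375),(161,180),(180,160)):print(onz(d["scene"],p,.02))
E
```

```text
pos [0.1458 0.6072 0.2102] y dir 76.49 z [-5.0e-04 -1.5e-03 -1.0e+00] t 0.15 F [-0.43  0.6  -0.58]
shift [-10.738  -7.091   0.814] turn z 1.936
[0.57683226 0.44219241]
[ 0.6456053  -0.32641728]
[ 0.56255762 -0.37208773]
```

Request:
play_rows([
  [0,[-0.9,-0.59,0],[0,0,0]],
  [0,[-0.9,-0.59,0],[0,0,0]],
  [0,[-0.9,-0.59,0],[0,0,0]],
  [0,[-0.9,-0.59,0],[0,0,0]],
  [0,[-0.9,-0.59,0],[0,0,0]],
  [0,[-0.9,-0.59,0],[0,0,0]],
  [0,[-0.9,-0.59,0],[0,0,0]],
  [0,[-0.9,-0.59,0],[0,0,0]],
], force=20)

```text
t: 1.15
tool_pos: [0.4417, 0.2926, 0.211]
tool_rot: [-0.37, -3.12, -0.0]
contact_force: [0.1, 0.8, -0.0]
opening: -0.0002
grip_force: 0.0
```

Request:
play_rows([
  [0,[-0.9,-0.59,0],[0,0,0]],
  [0,[-0.9,-0.59,0],[0,0,0]],
  [0,[-0.9,-0.59,0.2],[0,0,0]],
  [0,[-0.84,-0.6,0.6],[0,0,0]],
  [0,[0,0,0],[0,0,0]],
  [0,[0,0,0],[0,0,0]],
])

```text
t: 1.9
tool_pos: [0.585, 0.1377, 0.171]
tool_rot: [-0.37, -3.119, -0.0]
contact_force: [-0.5, -0.4, 0.5]
opening: 0.0001
grip_force: 0.0
```

```bash
cat >> h.py <<'E'
def wray(c,o,u,v):
    x,y=(u-c["cx"])/c["fx"],(v-c["cy"])/c["fy"];t=np.hypot(x,y);k=np.sin(t)/t if t>1e-9 else 1
    H=c["hand_eye"];M=R.from_rotvec(o["tool_rot"]).as_matrix()
    return o["tool_pos"]+M@H[:3,3], M@H[:3,:3]@np.array([x*k,y*k,np.cos(t)])
def wonz(c,o,uv,z):
    p,r=wray(c,o,*uv);return (p+r*(z-p[2])/r[2])[:2]
E
python3 - <<'E'
from h import *
from station import ctrl,imaging
shift((.585,.137,.17),61)
o=ctrl.get_obs();c=imaging.get_image("wrist");cv2.imwrite("pics/w1.png",c["color"]);pickle.dump((o,c),open("w1.pkl","wb"))
E
```

```text
pos [0.585  0.1377 0.171 ] y dir 76.47 z [-9.e-04  4.e-04 -1.e+00] t 1.9 F [-0.55 -0.43  0.48]
shift [-0.003 -0.014  0.019] turn z 1.934
```

View pics/w1.png

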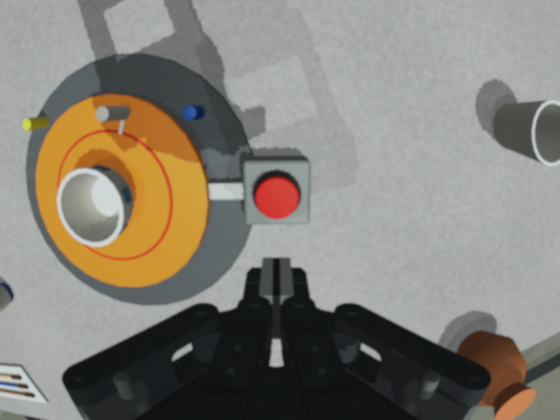

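Wrist view: red button at (277,197), blue stud (193,113), peg leaning from top near (104,113), yellow (36,123), and the wheel is clear below it.

```bash
python3 - <<'E'
from h import *
o,c=pickle.load(open("w1.pkl","rb"));im=c["color"]
for k,n,h,z in(("red",(277,197),(172,6,150,60),.060),("blue",(193,113),(105,130,120,40),.030),("yel",(36,123),(22,34,120,60),.030)):
    ct,st,_=blob(im,n,32,*h);print(k,ct.round(1),wonz(c,o,ct,z))
m=mask(im,5,24,150,60);z=np.zeros_like(m);cv2.circle(z,(123,190),105,1,-1);z[:,:36]=0
z[:132,:52]=0
cn=max(cv2.findContours(m&z,0,2)[0],key=cv2.contourArea);P=np.array([wonz(c,o,p,.042) for p in cv2.convexHull(cn)[:,0]],dtype=np.float32)
print("wheel",cv2.minEnclosingCircle(P),cv2.fitEllipse(P)[:2])
print("peg top",wonz(c,o,(103,114),.087),"mid",wonz(c,o,(113,113),.0645))
for k,uv in(("blue mid",(193,113)),):print(k,wonz(c,o,uv,.03))
E
```

```text
red [276.4 196.3] [0.58145084 0.13930731]
blue [192.5 112.3] [0.4911187  0.08038048]
yel [ 35.8 122.8] [ 0.43969871 -0.1038159 ]
wheel ((0.5460015535354614, -0.024668628349900246), 0.10462931543588638) ((0.5461143255233765, -0.024803418666124344), (0.20592737197875977, 0.20865851640701294))
peg top [0.47174534 0.01976033] mid [0.47090296 0.01755442]
blue mid [0.49194575 0.08066796]
```

Refined: hub (0.546,-0.025), blue at 117.4°, peg at 150°, button (0.5815,0.1395). Descend to just above the button, then touch it slowly.

Request:
play_rows([
  [0,[0.08,0.02,0.7],[0,0,0]],
  [0,[0,0,0.7],[0,0,0]],
  [0,[0,0,0.6],[0,0,0]],
  [0,[0,0,0],[0,0,0]],
  [0,[0,0,0],[0,0,0]],
])

```text
t: 2.58
tool_pos: [0.5826, 0.1404, 0.0734]
tool_rot: [0.367, 3.117, 0.001]
contact_force: [-0.4, -0.4, 0.6]
opening: -0.0001
grip_force: 0.0
```

Request:
play_rows([
  [0,[0,0,0.08],[0,0,0]],
  [0,[0,0,0.04],[0,0,0]],
  [0,[0,0,0],[0,0,0]],
  [0,[0,0,0],[0,0,0]],
])

```text
t: 3.08
tool_pos: [0.5818, 0.1394, 0.0654]
tool_rot: [0.37, 3.12, 0.0]
contact_force: [-0.5, -0.2, 0.7]
opening: -0.0002
grip_force: 0.0
```

```bash
python3 - <<'E'
from h import *
shift((.5815,.1395,.057))
E
```

```text
pos [0.5818 0.1394 0.0654] y dir 76.48 z [ 2.e-04  0.e+00 -1.e+00] t 3.075 F [-0.49 -0.22  0.73]
shift [0.006 0.001 0.167]
```

Request:
play_rows([
  [0,[0,0,0.08],[0,0,0]],
  [0,[0,0,0],[0,0,0]],
  [0,[0,0,0],[0,0,0]],
])

```text
t: 3.45
tool_pos: [0.5816, 0.1394, 0.061]
tool_rot: [-0.37, -3.119, 0.0]
contact_force: [0.7, 0.4, 0.1]
opening: 0.0001
grip_force: 0.0
```

Request:
play_rows([
  [0,[0,0,0.04],[0,0,0]],
  [0,[0,0,0],[0,0,0]],
  [0,[0,0,0],[0,0,0]],
])

```text
t: 3.82
tool_pos: [0.5817, 0.1394, 0.0592]
tool_rot: [-0.37, -3.12, 0.0]
contact_force: [-1.1, -0.2, -0.3]
opening: 0.0003
grip_force: 0.0
```

Request:
play_rows([
  [0,[0,0,0.03],[0,0,0]],
  [0,[0,0,0],[0,0,0]],
  [0,[0,0,0],[0,0,0]],
])

```text
t: 4.2
tool_pos: [0.5816, 0.1395, 0.0577]
tool_rot: [-0.37, -3.12, -0.0]
contact_force: [-0.6, 0.0, 0.4]
opening: -0.0
grip_force: 0.0
```

No force at 57.7 mm, where an up button would push back with about 2.5 N. It is probably latched, so I'll go on to the contact.

Request:
play_rows([
  [0,[0,0,0.04],[0,0,0]],
  [0,[0,0,0],[0,0,0]],
  [0,[0,0,0],[0,0,0]],
])

```text
t: 4.58
tool_pos: [0.5817, 0.1395, 0.0557]
tool_rot: [-0.37, -3.12, 0.0]
contact_force: [-0.7, 0.1, -0.3]
opening: -0.0
grip_force: 0.0
```

Request:
play_rows([
  [0,[0,0,0.04],[0,0,0]],
  [0,[0,0,0],[0,0,0]],
  [0,[0,0,0],[0,0,0]],
])

```text
t: 4.95
tool_pos: [0.5817, 0.1395, 0.0537]
tool_rot: [0.369, 3.12, -0.0]
contact_force: [0.6, 0.6, -0.4]
opening: -0.0
grip_force: 0.0
```

Request:
play_rows([
  [0,[0,0,0.02],[0,0,0]],
  [0,[0,0,0],[0,0,0]],
  [0,[0,0,0],[0,0,0]],
])

```text
t: 5.32
tool_pos: [0.5817, 0.1394, 0.0527]
tool_rot: [-0.37, -3.12, 0.0]
contact_force: [-0.8, -0.2, -0.4]
opening: -0.0003
grip_force: 0.0
```

```bash
python3 - <<'E'
from h import *
from station import ctrl,imaging
for n in("scene","side"):
    c=imaging.get_image(n);im=c["color"]
    E=c["extrinsics"];p=E[:3,:3]@np.array([.5815,.1395,.06])+E[:3,3];u=int(c["fx"]*p[0]/p[2]+c["cx"]);v=int(c["fy"]*p[1]/p[2]+c["cy"])
    a=im[v-40:v+40,u-40:u+40]
    globals()[n]=cv2.resize(a,None,fx=4.8,fy=4.8,interpolation=2)
cv2.imwrite("pics/c2.png",np.hstack([scene,side]))
E
```

```text
(no output)
```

View pics/c2.png

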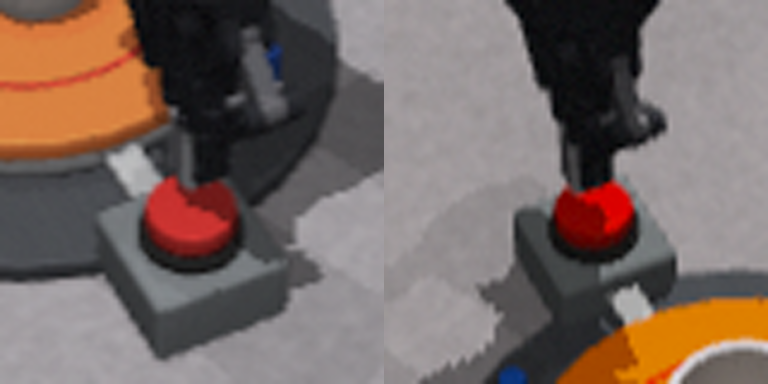

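The tips still look a few mm above the button top in both views, with the tip around (205,185) left and (588,190) right in the crop. I'll go on down in small steps.

Request:
play_rows([
  [0,[0,0,0.04],[0,0,0]],
  [0,[0,0,0],[0,0,0]],
])

```text
t: 5.68
tool_pos: [0.5815, 0.1394, 0.0504]
tool_rot: [-0.369, -3.119, 0.0]
contact_force: [-0.7, 0.6, -0.3]
opening: -0.0003
grip_force: 0.0
```

Request:
play_rows([
  [0,[0,0,0.03],[0,0,0]],
  [0,[0,0,0],[0,0,0]],
])

```text
t: 5.92
tool_pos: [0.5815, 0.1394, 0.049]
tool_rot: [-0.37, -3.119, 0.0]
contact_force: [0.3, 0.8, 0.4]
opening: -0.0002
grip_force: 0.0
```

Request:
play_rows([
  [0,[0,0,0.02],[0,0,0]],
  [0,[0,0,0],[0,0,0]],
])

```text
t: 6.18
tool_pos: [0.5816, 0.1394, 0.0481]
tool_rot: [-0.369, -3.12, 0.0]
contact_force: [-0.9, -0.8, 0.4]
opening: 0.0003
grip_force: 0.0
```

Request:
play_rows([
  [0,[0,0,0.04],[0,0,0]],
  [0,[0,0,0],[0,0,0]],
])

```text
t: 6.42
tool_pos: [0.5815, 0.1394, 0.0459]
tool_rot: [-0.37, -3.119, 0.0]
contact_force: [-0.6, 0.4, -0.4]
opening: 0.0
grip_force: 0.0
```

Request:
play_rows([
  [0,[0,0,0.03],[0,0,0]],
  [0,[0,0,0],[0,0,0]],
])

```text
t: 6.68
tool_pos: [0.5815, 0.1394, 0.0445]
tool_rot: [-0.369, -3.12, 0.0]
contact_force: [-0.5, 0.4, 0.6]
opening: 0.0004
grip_force: 0.0
```

```bash
python3 - <<'E'
from h import *
from station import ctrl,imaging
o=ctrl.get_obs();print(o["tool_pos"],o["contact_force"],o["wrist_torque"],o["t"])
for n in("scene","side"):
    c=imaging.get_image(n);im=c["color"]
    E=c["extrinsics"];p=E[:3,:3]@np.array([.5815,.1395,.06])+E[:3,3];u=int(c["fx"]*p[0]/p[2]+c["cx"]);v=int(c["fy"]*p[1]/p[2]+c["cy"])
    a=im[v-25:v+25,u-25:u+25]
    print(n,(u,v)); globals()[n]=cv2.resize(a,None,fx=8,fy=8,interpolation=2)
cv2.imwrite("pics/c3.png",np.hstack([scene,side]))
E
```

```text
[0.58154838 0.13944785 0.04452685] [-0.47411768  0.44814135  0.64364697] [ 0.00980128  0.01168742 -0.02915045] 6.675
scene (297, 260)
side (252, 187)
```

View pics/c3.png

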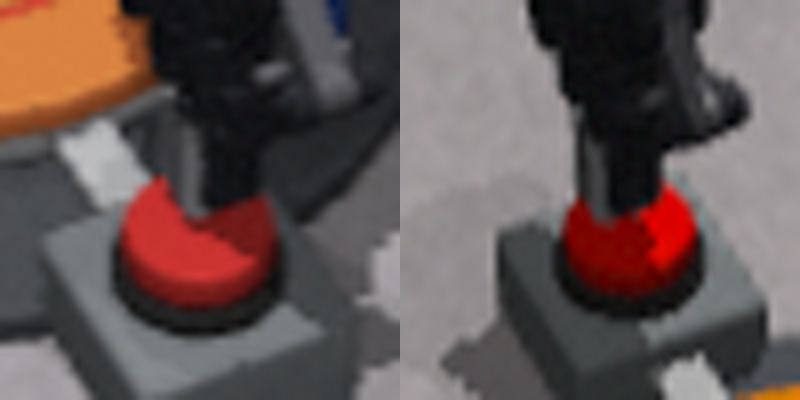

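The tip is now close to the button top, around (200,215) and (605,220) in the crop. The real tip is evidently several mm above the reported TCP. Going on gently.

Request:
play_rows([
  [0,[0,0,0.02],[0,0,0]],
  [0,[0,0,0],[0,0,0]],
])

```text
t: 7.02
tool_pos: [0.5816, 0.1394, 0.0436]
tool_rot: [-0.37, -3.12, 0.0]
contact_force: [-0.2, 0.4, 0.3]
opening: -0.0001
grip_force: 0.0
```

Request:
play_rows([
  [0,[0,0,0.02],[0,0,0]],
  [0,[0,0,0],[0,0,0]],
])

```text
t: 7.28
tool_pos: [0.5816, 0.1394, 0.0426]
tool_rot: [-0.37, -3.12, 0.0]
contact_force: [0.0, 0.4, -0.0]
opening: -0.0003
grip_force: 0.0
```

Request:
play_rows([
  [0,[0,0,0.02],[0,0,0]],
  [0,[0,0,0],[0,0,0]],
])

```text
t: 7.52
tool_pos: [0.5816, 0.1394, 0.0416]
tool_rot: [-0.37, -3.12, 0.0]
contact_force: [-0.4, 0.3, 0.7]
opening: -0.0001
grip_force: 0.0
```

Request:
play_rows([
  [0,[0,0,0.02],[0,0,0]],
  [0,[0,0,0],[0,0,0]],
])

```text
t: 7.78
tool_pos: [0.5816, 0.1394, 0.0406]
tool_rot: [-0.369, -3.12, 0.0]
contact_force: [0.5, 0.7, -0.1]
opening: -0.0
grip_force: 0.0
```

Request:
play_rows([
  [0,[0,0,0.02],[0,0,0]],
  [0,[0,0,0],[0,0,0]],
])

```text
t: 8.02
tool_pos: [0.5816, 0.1394, 0.0396]
tool_rot: [-0.369, -3.12, 0.0]
contact_force: [-0.2, -0.5, -0.0]
opening: -0.0
grip_force: 0.0
```

Request:
play_rows([
  [0,[0,0,0.02],[0,0,0]],
  [0,[0,0,0],[0,0,0]],
])

```text
t: 8.28
tool_pos: [0.5816, 0.1394, 0.0386]
tool_rot: [-0.369, -3.12, 0.0]
contact_force: [-0.0, 0.2, -1.3]
opening: -0.0
grip_force: 0.0
```

Request:
play_rows([
  [0,[0,0,0.02],[0,0,0]],
  [0,[0,0,0],[0,0,0]],
])

```text
t: 8.52
tool_pos: [0.5816, 0.1395, 0.0376]
tool_rot: [-0.369, -3.12, 0.0]
contact_force: [0.3, -0.6, -0.9]
opening: 0.0002
grip_force: 0.0
```

Request:
play_rows([
  [0,[0,0,0.02],[0,0,0]],
  [0,[0,0,0],[0,0,0]],
])

```text
t: 8.78
tool_pos: [0.5816, 0.1394, 0.0366]
tool_rot: [-0.37, -3.12, 0.0]
contact_force: [-0.2, -0.1, 0.3]
opening: -0.0002
grip_force: 0.0
```

```bash
python3 - <<'E'
from h import *
from station import ctrl,imaging
o=ctrl.get_obs();print(o["tool_pos"],o["contact_force"],o["wrist_torque"],o["t"])
for n in("scene","side"):
    c=imaging.get_image(n);im=c["color"]
    u,v={"scene":(297,260),"side":(252,187)}[n]
    a=im[v-25:v+25,u-25:u+25]
    globals()[n]=cv2.resize(a,None,fx=8,fy=8,interpolation=2)
c=imaging.get_image("wrist");print("red blob",blob(c["color"],(277,250),80,172,6,150,60)[:2]);cv2.imwrite("pics/w3full.png",c["color"])
w=cv2.resize(c["color"][150:350,180:380],(400,400))
# stack as 800x400 + wrist separate
cv2.imwrite("pics/c4.png",cv2.resize(np.hstack([scene,side,w]),(795,265),interpolation=cv2.INTER_AREA))
E
```

```text
[0.58158609 0.1394394  0.03658473] [-0.16409889 -0.11732238  0.25392965] [-0.04563021  0.04730538 -0.00331112] 8.775
red blob (array([273.8093047, 255.2898773]), array([ 237,  234,   77,   56, 1956], dtype=int32))
```

View pics/c4.png

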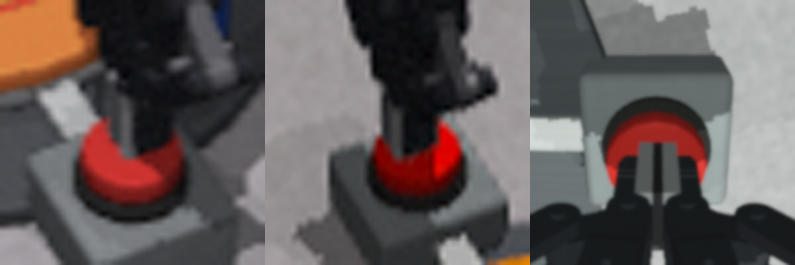

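The wrist view confirms the tip is over the button, and both fixed views put it still just above the top. The real fingertip seems about 15–18 mm behind the reported TCP. I'll continue.

Request:
play_rows([
  [0,[0,0,0.02],[0,0,0]],
  [0,[0,0,0],[0,0,0]],
])

```text
t: 9.18
tool_pos: [0.5816, 0.1394, 0.0356]
tool_rot: [-0.37, -3.12, 0.0]
contact_force: [0.1, 0.4, -0.0]
opening: -0.0001
grip_force: 0.0
```

Request:
play_rows([
  [0,[0,0,0.02],[0,0,0]],
  [0,[0,0,0],[0,0,0]],
])

```text
t: 9.43
tool_pos: [0.5817, 0.1394, 0.0347]
tool_rot: [0.37, 3.12, -0.0]
contact_force: [-0.6, -0.6, 0.1]
opening: -0.0002
grip_force: 0.0
```

Request:
play_rows([
  [0,[0,0,0.02],[0,0,0]],
  [0,[0,0,0],[0,0,0]],
])

```text
t: 9.68
tool_pos: [0.5817, 0.1394, 0.0341]
tool_rot: [0.37, 3.12, -0.0]
contact_force: [-0.3, -0.8, 3.4]
opening: 0.0
grip_force: 1.6
```

Request:
play_rows([
  [0,[0,0,0.02],[0,0,0]],
  [0,[0,0,0],[0,0,0]],
])

```text
t: 9.93
tool_pos: [0.5817, 0.1395, 0.0328]
tool_rot: [0.37, 3.12, 0.0]
contact_force: [-1.3, -1.2, 3.0]
opening: -0.0001
grip_force: 1.7
```

Contact at reported z of about 0.0345 with about 3 N, and the button gives. I'll press on in 1 mm steps to see whether the travel left is 5 mm (latched) or 10 mm (up).

Request:
play_rows([
  [0,[0,0,0.02],[0,0,0]],
  [0,[0,0,0],[0,0,0]],
])

```text
t: 10.18
tool_pos: [0.5817, 0.1395, 0.0317]
tool_rot: [0.369, 3.12, -0.0]
contact_force: [-2.1, 0.6, 3.2]
opening: -0.0
grip_force: 1.7
```

Request:
play_rows([
  [0,[0,0,0.02],[0,0,0]],
  [0,[0,0,0],[0,0,0]],
])

```text
t: 10.42
tool_pos: [0.5817, 0.1395, 0.0307]
tool_rot: [0.37, 3.12, 0.0]
contact_force: [-1.7, -0.5, 3.7]
opening: 0.0
grip_force: 1.8
```

Request:
play_rows([
  [0,[0,0,0.02],[0,0,0]],
  [0,[0,0,0],[0,0,0]],
])

```text
t: 10.68
tool_pos: [0.5818, 0.1394, 0.03]
tool_rot: [0.37, 3.12, -0.0]
contact_force: [-3.0, -0.7, 5.0]
opening: -0.0002
grip_force: 2.6
```

Request:
play_rows([
  [0,[0,0,0.02],[0,0,0]],
  [0,[0,0,0],[0,0,0]],
])

```text
t: 10.92
tool_pos: [0.5818, 0.1395, 0.0299]
tool_rot: [-0.369, -3.12, 0.0]
contact_force: [-4.9, -0.7, 11.1]
opening: 0.0001
grip_force: 5.0
```

Hard stop 5 mm below contact, so it was latched (locked). Offset: shut tip height = reported z + 20 mm. Hold, release, rise.

Request:
play_rows([
  [0,[0,0,0],[0,0,0]],
  [0,[0,0,0],[0,0,0]],
  [0,[0,0,-0.3],[0,0,0]],
  [0,[0,0,-1],[0,0,0]],
  [0,[0,0,-0.8],[0,0,0]],
  [0.5,[0,0,0],[0,0,0]],
])

```text
t: 11.68
tool_pos: [0.5847, 0.1399, 0.1388]
tool_rot: [0.368, 3.111, 0.003]
contact_force: [-0.0, -0.4, -0.0]
opening: 0.017
grip_force: 0.0
```

```bash
python3 - <<'E'
from h import *
shift((.4705,.0175,.12),60)
E
```

```text
pos [0.5847 0.1399 0.1388] y dir 76.5 z [ 0.009   0.0011 -1.    ] t 11.675 F [-0.03 -0.42 -0.01]
shift [ 1.652 -2.914  0.352] turn z 2.062
```

Request:
play_rows([
  [0.5,[0.4,-0.73,0],[0,0,0]],
  [0.5,[0.4,-0.73,0],[0,0,0]],
  [0.5,[0.4,-0.73,0],[0,0,0]],
  [0.5,[0.4,-0.73,0],[0,0,0]],
  [0.5,[0,0,0],[0,0,1]],
  [0.5,[0,0,0],[0,0,1]],
  [0.5,[0,0,0],[0,0,0]],
  [0.5,[0,0,0],[0,0,0]],
])

```text
t: 12.68
tool_pos: [0.4694, 0.0163, 0.133]
tool_rot: [-0.797, -3.038, 0.0]
contact_force: [-0.1, -0.9, -0.4]
opening: 0.0425
grip_force: 0.0
```

```bash
python3 - <<'E'
from h import *
from station import ctrl,imaging
shift((.4710,.018,.045),60)
o=ctrl.get_obs();c=imaging.get_image("wrist");cv2.imwrite("pics/w5.png",c["color"]);pickle.dump((o,c),open("w5.pkl","wb"))
E
```

```text
pos [0.4694 0.0163 0.133 ] y dir 60.61 z [-1.1e-03  2.0e-04 -1.0e+00] t 12.675 F [-0.14 -0.94 -0.37]
shift [-0.013  0.046  1.76 ] turn z 0.076
```

View pics/w5.png

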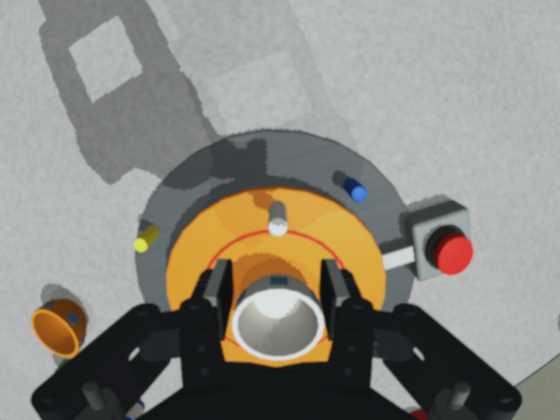

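Wrist view: the peg is between the fingers, base about (277,203), top about (278,227). Blue stud is at (357,190) and the button at (455,252). I'll check the peg position, then descend.

```bash
python3 - <<'E'
from h import *
o,c=pickle.load(open("w5.pkl","rb"))
print(wonz(c,o,(278,227),.087),wonz(c,o,(277,205),.045))
ct,_,_=blob(c["color"],(357,190),20,105,130,120,40);print(ct,wonz(c,o,ct,.03))
ct,_,_=blob(c["color"],(146,239),20,22,34,120,60);print(ct,wonz(c,o,ct,.03))
E
```

```text
[0.4703544  0.01788408] [0.46741732 0.01888199]
[354.93333333 189.8       ] [0.49215358 0.08140816]
[146.15691489 238.28457447] [ 0.43942433 -0.10509128]
```

Request:
play_rows([
  [0.5,[0,0.04,0.7],[0,0,0.06]],
  [0.5,[0,0,0.7],[0,0,0]],
  [0.5,[0,0,0.54],[0,0,0]],
  [0.5,[0,0,0],[0,0,0]],
  [0,[0,0,0],[0,0,0]],
  [0,[0,0,0],[0,0,0]],
  [0,[0,0,0],[0,0,0]],
  [0,[0,0,0],[0,0,0]],
], force=20)

```text
t: 13.72
tool_pos: [0.4721, 0.0178, 0.0384]
tool_rot: [0.812, 3.032, 0.001]
contact_force: [-1.5, 0.9, 7.0]
opening: 0.0132
grip_force: 21.0
```

```bash
python3 - <<'E'
from h import *
from station import ctrl,imaging
shift((.4710,.018,.036),60)
o=ctrl.get_obs();print(o["opening"],o["grip_force"])
p=o["tool_pos"][:2];M=R.from_rotvec(o["tool_rot"]).as_matrix()
h=np.array([.546,-.025]);r=p-h;a=np.arctan2(r[1],r[0]);print("r",np.hypot(*r),"ang",np.degrees(a))
# arc in tool axes: n rows, each turn +k*8deg about tool z; chord of radius .088
tot=np.degrees(a)-117.0;print("turn",tot)
s=M.T@np.array([np.sin(a),-np.cos(a),0]);print("tangent cw in tool",s.round(3))
E
```

```text
pos [0.4721 0.0178 0.0384] y dir 60.02 z [ 2.8e-03 -3.0e-04 -1.0e+00] t 13.725 F [-1.51  0.9   6.99]
shift [ 0.021 -0.008  0.048] turn z 0.002
0.013219981306145347 21.012412011623383
r 0.08542396091004939 ang 149.92417689732744
turn 32.92417689732744
tangent cw in tool [-0.002  1.     0.001]
```

Peg gripped (13 mm opening). Ease up 2 mm and turn 4° per row, the first three rows as a check that the wheel is free.

Request:
play_rows([
  [0,[0,0,-0.04],[0,0,0]],
  [0,[-0.004,0.122,0],[0,0,0.5]],
  [0,[-0.004,0.122,0],[0,0,0.5]],
  [0,[-0.004,0.122,0],[0,0,0.5]],
  [0,[0,0,0],[0,0,0]],
])

```text
t: 14.35
tool_pos: [0.4827, 0.0318, 0.0385]
tool_rot: [1.124, 2.929, -0.002]
contact_force: [5.1, -3.5, -5.2]
opening: 0.0132
grip_force: 20.4
```

Turning freely. About 21° remain.

Request:
play_rows([
  [0,[-0.01,0.122,0],[0,0,0.5]],
  [0,[-0.01,0.122,0],[0,0,0.5]],
  [0,[-0.01,0.122,0],[0,0,0.5]],
  [0,[-0.01,0.122,0],[0,0,0.5]],
  [0,[-0.01,0.122,0],[0,0,0.5]],
  [0,[0,0,0],[0,0,0]],
  [0,[0,0,0],[0,0,0]],
])

```text
t: 15.22
tool_pos: [0.5064, 0.0497, 0.0385]
tool_rot: [1.616, 2.693, -0.001]
contact_force: [3.5, -4.5, -4.9]
opening: 0.0132
grip_force: 20.5
```

```bash
python3 - <<'E'
from h import *
from station import ctrl,imaging
shift((.546,-.025,.05),27)
o=ctrl.get_obs();r=o["tool_pos"][:2]-[.546,-.025];print(np.hypot(*r),np.degrees(np.arctan2(r[1],r[0])),o["opening"])
c=imaging.get_image("wrist");ct,st,_=blob(c["color"],(277,170),60,105,130,120,40);print("blue",ct,st,wonz(c,o,ct,.03))
E
```

```text
pos [0.5064 0.0497 0.0385] y dir 28.08 z [ 5.0e-04 -1.2e-03 -1.0e+00] t 15.225 F [ 3.52 -4.52 -4.88]
shift [-1.691 -0.004 -0.228] turn z 0.135
0.08455874203434341 117.93501165098758 0.013206386706207014
blue [277.48065651 193.42672919] [264 174  28  39 853] [0.49179351 0.08013425]
```

The blue stud is dead ahead of the peg in the wrist view (column 277 against centre 276). Release and rise.

Request:
play_rows([
  [0.4,[0,0,0],[0,0,0]],
  [0.4,[0,0,0],[0,0,0]],
  [0.4,[0,0,0],[0,0,0]],
  [0.4,[0,0,-0.4],[0,0,0]],
  [0.4,[0,0,-0.9],[0,0,0]],
  [0.4,[0,0,-0.6],[0,0,0]],
  [0,[0,0,0],[0,0,0]],
  [0,[0,0,0],[0,0,0]],
])

```text
t: 16.27
tool_pos: [0.5056, 0.0505, 0.1327]
tool_rot: [-1.617, -2.692, 0.001]
contact_force: [0.4, 0.6, -0.5]
opening: 0.0002
grip_force: 0.0
```

```bash
python3 - <<'E'
from h import *
from station import ctrl,imaging
shift((.5817,.1395,.06),27)
o=ctrl.get_obs();c=imaging.get_image("wrist");pickle.dump((o,c),open("w6.pkl","wb"));cv2.imwrite("pics/w6.png",c["color"])
E
```

```text
pos [0.5056 0.0505 0.1327] y dir 28.02 z [-1.6e-03  2.0e-04 -1.0e+00] t 16.275 F [ 0.38  0.6  -0.47]
shift [0.856 2.182 1.451] turn z 0.127
```

View pics/w6.png

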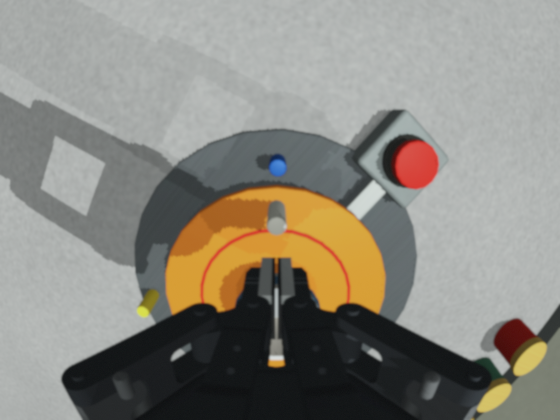

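Blue (278,165), peg (277,215) and the wheel centre are all on one column, so it is aligned. The button is at (413,163). I move over it and press.

Request:
play_rows([
  [0,[0.29,0.73,0],[0,0,0]],
  [0,[0.29,0.73,0],[0,0,0]],
  [0,[0.28,0.72,0.2],[0,0,0]],
  [0,[0,0,0.7],[0,0,0]],
  [0,[0,0,0.55],[0,0,0]],
  [0,[0,0,0],[0,0,0]],
  [0,[0,0,0],[0,0,0]],
])

```text
t: 17.2
tool_pos: [0.5824, 0.1395, 0.0613]
tool_rot: [-1.618, -2.693, 0.0]
contact_force: [1.0, -0.3, 0.3]
opening: -0.0003
grip_force: 0.0
```

Request:
play_rows([
  [0,[0,0,0.2],[0,0,0]],
  [0,[0,0,0.16],[0,0,0]],
  [0,[0,0,0],[0,0,0]],
  [0,[0,0,0],[0,0,0]],
])

```text
t: 17.7
tool_pos: [0.5825, 0.1395, 0.0433]
tool_rot: [1.618, 2.693, 0.0]
contact_force: [-0.4, 0.1, 0.4]
opening: 0.0001
grip_force: 0.0
```

Request:
play_rows([
  [0,[0,0,0.06],[0,0,0]],
  [0,[0,0,0.04],[0,0,0]],
  [0,[0,0,0],[0,0,0]],
])

```text
t: 18.08
tool_pos: [0.5828, 0.1396, 0.0388]
tool_rot: [1.617, 2.693, 0.001]
contact_force: [-0.2, -0.6, 3.0]
opening: -0.0001
grip_force: 1.5
```

Request:
play_rows([
  [0,[0,0,0.06],[0,0,0]],
  [0,[0,0,0.06],[0,0,0]],
  [0,[0,0,0.03],[0,0,0]],
  [0,[0,0,0],[0,0,0]],
])

```text
t: 18.58
tool_pos: [0.5828, 0.1396, 0.0318]
tool_rot: [1.617, 2.693, 0.001]
contact_force: [-3.1, -0.6, 7.1]
opening: 0.0003
grip_force: 3.5
```

Contact at 0.0388, so the button was up (wheel free). Now to the end of travel, hold, and let go.

Request:
play_rows([
  [0,[0,0,0.03],[0,0,0]],
  [0,[0,0,0.02],[0,0,0]],
  [0,[0,0,0],[0,0,0]],
  [0,[0,0,0],[0,0,0]],
  [0,[0,0,0],[0,0,0]],
])

```text
t: 19.2
tool_pos: [0.5829, 0.1396, 0.0299]
tool_rot: [1.617, 2.693, 0.001]
contact_force: [-4.0, 0.0, 9.3]
opening: -0.0001
grip_force: 4.7
```

Request:
play_rows([
  [0,[0,0,0],[0,0,0]],
  [0,[0,0,0],[0,0,0]],
  [0,[0,0,-0.08],[0,0,0]],
  [0,[0,0,-0.08],[0,0,0]],
  [0,[0,0,0],[0,0,0]],
  [0,[0,0,0],[0,0,0]],
])

```text
t: 19.95
tool_pos: [0.5818, 0.1394, 0.0355]
tool_rot: [-1.617, -2.692, 0.001]
contact_force: [0.1, -0.1, -0.3]
opening: 0.0002
grip_force: 0.0
```

```bash
python3 - <<'E'
from h import *
shift((.5825,.1396,.10))
E
```

```text
pos [0.5818 0.1394 0.0355] y dir 28.01 z [-1.1e-03 -1.0e-04 -1.0e+00] t 19.95 F [ 0.11 -0.1  -0.28]
shift [-0.003  0.012 -1.291]
```

No force at 0.0355, so the button stayed down (latched). Rise and do a last check.

Request:
play_rows([
  [0,[0,0,-0.4],[0,0,0]],
  [0,[0,0,-0.9],[0,0,0]],
  [0,[0,0,-0.9],[0,0,0]],
  [0,[0,0,-0.5],[0,0,0]],
  [0,[0,0,0],[0,0,0]],
  [0,[0,0,0],[0,0,0]],
  [0,[0,0,0],[0,0,0]],
])

```text
t: 20.82
tool_pos: [0.5812, 0.1394, 0.1691]
tool_rot: [-1.616, -2.691, 0.003]
contact_force: [-0.1, -0.7, 1.1]
opening: 0.0001
grip_force: 0.0
```

```bash
python3 - <<'E'
from h import *
from station import ctrl,imaging
c=imaging.get_image("wrist");w=c["color"][60:340,0:420]
s=imaging.get_image("scene")["color"][140:320,170:360]
cv2.imwrite("pics/fin.png",np.hstack([cv2.resize(w,(420,280)),cv2.resize(s,(296,280))]))
E
```

```text
(no output)
```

View pics/fin.png

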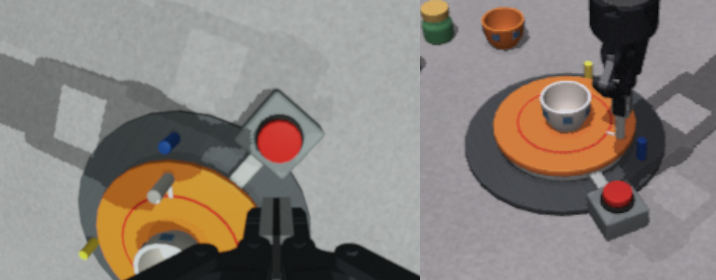

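Peg (160,188) stands in line between the bowl and the blue stud (170,143), the bowl is upright in the middle, and the gripper is clear. Handing in.

```bash
python3 -c "
from station import ctrl
print(ctrl.finish_job())"
```

```text
the job is handed in; nothing more can be done
None
```

The wheel was locked at the start, so I unlocked it, turned the peg into line with the blue mark, latched the button down again, let go and handed the job in; the bowl is upright in the middle, and no verdict came back.

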